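# Hold a strongbox hinge leaf lined up for pinning

## Robot

A 6-joint arm with a two-finger parallel gripper is mounted at the origin on the work surface. World frame = base frame: x ahead of the robot, y to its left, z up, the work surface at z = 0. Lengths are in m, angles in rad, forces in N, time in s.
With the tool pointing down it reaches from about 0.25 to 0.725 m from the base axis. Payload 4 kg.
Tool frame: the origin (TCP) lies midway between the tips of the shut fingers; the grasp point (between the pads) lies 19 mm behind it; z points along the fingers, y is the line along which they close (so a half turn about z gives the same grasp; the last joint's range is limited). The gripper opens to 85 mm and grips with 20 to 120 N. Pads are 22 mm wide; open, the fingers measure 114 mm over their backs; the gripper's body (76 mm by 85 mm) begins 54 mm behind the grasp point. The pads swing forward as they close: fully open they stand 13 mm farther back than shut.
Start: joints at [0, 0.241, 0.005, 1.335, 0, 1.571], TCP at [0.5, -0, 0.231] pointing down, gripper open.
Joint ranges: [-2.72, 2.72], [-1.05, 1.87], [-1.09, 1.28], [-1.99, 2.15], [-1.42, 1.44], [-3.14, 3.14]. Speed limits (rad/s): [2.79, 2.79, 3.14, 3.14, 3.14, 3.14].

## Interface

Orientations are given as a unit quaternion [x, y, z, w].
In Python, from workcell import get_obs, camera, job_done, silhouettes gives the robot as it stands. The module is installed in compiled form; this text tells all that it offers.
- The arm moves only by the tool drive_tool, never from a script. Its argument "increments" is a list of rows, each a list of 3 entries, a list of its own where there are three numbers: the shift along the world's x, y, z in mm, then the turn, a rotation vector about the world's x, y, z in degrees, then the opening, from 0 (shut) to 1 (fully open). A call has 1 to 8 rows; each row shifts and turns the commanded pose from where the row before left it; what a row does not reach is not made up. A row lasts 1/12 s, in which the tool goes at most 41.7 mm and 7.16 degrees, less where a joint would pass 70% of its speed; a pose out of reach is approached as far as the arm can. A call is refused whole if a number of a shift passes 41.7 or a number of a turn 7.16, either way. A call with a gripper value outside its range is refused whole. The fingers move at their own pace and stop on an object; the grip force is fixed at half the most. Time passes only in rows, so rows that do not move let the fingers close. It gives the time, the measured TCP pose, the force, the opening and the grip force at its end, in the units of the state.
- get_obs(): the state, without advancing time (a new reading comes with each control period).
- camera(name): name is "scene" or "side" or "wrist"; returns a dict with "image" (480x640x3 uint8, red, green, blue), "K" (3x3 intrinsics, pixels), "view" (4x4, takes a point from world to camera coordinates). Camera axes: x right, y down, z forward; pixel columns grow to the right and rows downward; lengths in m; the calibration is good to about 2 mm. The wrist camera is an equidistant fisheye: a pixel r from the principal point sees the ray r / f radians off the axis. A picture is of the moment at which its call begins. There is no depth.
- job_done(): hands the job in; it is judged then, once.
Trained networks look in a picture, given as the dict that the camera call returned (one of the last four; its "shot" number tells which), for a name from the list of things; names that differ only in an ending like _2 or _b are one class to them, and where a whole thing is asked for, a point or a joint stands for the part that bears it (a point fixed in the world has none). Each returns a list of dicts, best first, with "conf" (0 to 1); they miss things now and then, are a little off and sometimes report something else, mostly with a low value. They report only what shows in the picture. A call takes as long as a camera call. They do not tell look-alikes from the thing itself.
- silhouettes(query, picture): "region" (480x640 bool, what is visible of it) and "bbox" ([left, top, right, bottom] in pixels, round what is visible of it).
The state is a dict: "clock": time; "joint_pos": joint angles; "joint_vel": joint speeds; "tau": joint torques, N m; "eef_pos": TCP position; "tool_rot": TCP orientation; "ft_force": force on the tool from outside, world axes, zero at the start; "ft_torque": the same for the moment, N m; "grip_width": finger opening in m; "grasp_force": force on a finger pad.
Only numpy, scipy, OpenCV 4.12 (cv2) and the standard library are available. Lean on these libraries where they do the work, as an engineer would, in place of code of your own. Each camera call takes 0.05 s, during which the arm holds its last target. There are 200 camera calls.

## Task

First lay the bent hinge pin in the two V forks beside the jamb block, in line with the knuckle holes, plain tip just short of the knuckles and bent end outward, and let go. Then take the brass leaf with the single knuckle by its lug, bring that knuckle into the gap between the jamb's two knuckles, plate pointing away from the block, so that the holes line up for the pin. Finish while holding it there still, carried by the gripper alone and not pressing on the block, and leave everything else where it lies.

Things in the scene. Friction and masses are not known exactly. Their poses are not given: they have to be found in the camera images.
- jamb: fixed wooden block 60 mm high with a brass leaf on top and a pin rest beside it. Origin on the bench under the hinge axis; y along the axis towards the pin rest; x towards the block (x = 14 to 84 mm, y within 45); the -x side is free. Two knuckles (21 mm outside, 12 mm bore) at y = 14 to 34 mm either side, a 28 mm gap between, open from above. 12 mm board beneath (x = -10 to 50 mm)
- jamb_bore (a point): middle of the hinge axis, halfway between the two fixed knuckles, 70.5 mm above the bench; axes as jamb
- pin_rest (a point): point on the hinge axis line, 80 mm along +y from jamb_bore, 70.5 mm up, midway between two steel V forks (8 mm thick, at 52 and 108 mm; V open upwards, about 28 mm wide at the mouth, tops 9 mm above the axis). A pin lying in both Vs is in line with the knuckle holes. The 48 mm between the forks is free for fingers, down to the 12 mm board
- pin: loose steel hinge pin, 8 mm round, 90 mm long, one end bent square (a tab of 26 mm towards the pin's +x), lying flat. Origin on the underside below point pin_mid; y runs along the rod from plain tip to bent end. 45 g. Once let go in the forks it may roll so that the tab hangs down
- pin_mid (a point): grip point on the rod's axis, 40 mm from the plain tip and 50 mm from the bent end; 4 mm above the bench while the pin lies there
- pin_tip (a point): plain end of the pin, on its axis
- leaf: right leaf, cast brass, lying flat: plate 5 mm thick, 56 mm wide (y), x = -9 to 29 mm; ONE knuckle 22 mm long, 21 mm outside, 12 mm bore, on a 22 mm wide neck at its +x edge; an upright lug to grip, 10 mm thick (x), 40 mm wide (y), z = 5 to 32 mm. Origin on the underside below the lug's middle; y runs along the knuckle's hole. 220 g, give or take a quarter
- leaf_bore (a point): centre of the loose leaf's knuckle hole: x = 45 mm, z = 10.5 mm from the leaf's origin; axes as leaf
- leaf_lug (a point): centre line of the lug, 20 mm above the leaf's underside
- spare_leaf: the other loose brass leaf, same plate and lug as the right one but with two short knuckles at the ends of its edge (y = 14 to 28 mm either side) and a gap between them; it does not fit. Origin and axes as for leaf
- bench_block: polished steel bench block 60 x 60 x 18 mm; origin at the centre of its underside
- hammer: hammer 220 mm long, lying on the bench; origin under its middle
- screwdriver: screwdriver 170 mm long, lying on the bench; origin under its middle
- oil_jar: small amber glass jar with steel lid, 44 mm across, 50 mm high; origin at the centre of its underside
- ring_cone: upright steel ring-sizing cone on a 40 mm foot, 65 mm high; origin at the centre of its underside
- collet_ring: plain steel ring 60 mm across, 14 mm high, lying flat; origin at the centre of its underside
Not all that is in view belongs to the job. What is shaped like the leaf but purple is not meant.

How it is judged:
On the way:
1. the pin lies in both forks, plain tip towards the knuckles, in line with their holes, and is let go (y of pin_tip in the frame of jamb_bore between 0.018 and 0.048 m and x of pin_tip in the frame of jamb_bore between -0.004 and 0.004 m and z of pin_tip in the frame of jamb_bore between -0.004 and 0.004 m and angle between the y axis of pin and the y axis of jamb, either way round below 0.1 rad and y of pin_mid in the frame of jamb_bore above 0.055 m and contact force between the fingers and pin below 0.1 N and linear speed of pin below 0.03 m/s), for 0.2 s.
At the end, for the whole second after the job is handed in: Pin let go in both forks, within 4 mm and 0.1 rad of the hinge axis, tip 18 to 48 mm from the hinge's middle. Leaf still in the fingers, hole within 3.5 mm of the axis across and in height, 4 mm along, parallel within 0.1 rad, plate away from the block, pressing on it under 2 N (y of pin_tip in the frame of jamb_bore between 0.018 and 0.048 m and x of pin_tip in the frame of jamb_bore between -0.004 and 0.004 m and z of pin_tip in the frame of jamb_bore between -0.004 and 0.004 m and angle between the y axis of each of pin, leaf and the y axis of jamb, either way round below 0.1 rad and y of pin_mid in the frame of jamb_bore above 0.055 m and contact force between the fingers and pin below 0.1 N and x of leaf_bore in the frame of jamb_bore between -0.0035 and 0.0035 m and z of leaf_bore in the frame of jamb_bore between -0.0035 and 0.0035 m and y of leaf_bore in the frame of jamb_bore between -0.004 and 0.004 m and x of leaf_lug in the frame of jamb_bore below -0.02 m and contact force between the fingers and leaf above 2 N and contact force between leaf and jamb below 2 N and height (world z) of leaf above 0.03 m and linear speed of leaf below 0.02 m/s); the arm keeps its last pose, push and grip.
It fails at once if the spare leaf is shifted by more than 30 mm (distance of spare_leaf from where it was at the start of the episode above 0.03 m).
It fails at once if another thing on the bench is shifted by more than 30 mm (distance of any of bench_block, hammer, screwdriver, oil_jar, ring_cone, collet_ring from where it was at the start of the episode above 0.03 m).
It also fails if it takes over 54 s, if anything falls off the work surface, if the arm or the gripper's body presses on something with over 40 N, if the wrist force passes 120 N, or if a joint passes its speed limit or range.

## Working session

There is one attempt and no reset: what is moved stays moved. The work goes in short steps, Python scripts to look and compute and a tool call to move; the robot and the scene stay as the last step left them, time stands still between calls to the robot, and variables do not carry over. Pictures are saved under pics/ and viewed, at most 10 in all, crops included, and the job is handed in when it is done.

Besides the shell and the picture viewer there is one more tool, called as a command line: name --argument value ..., lists and objects as JSON in quotes. drive_tool: Moves the arm, as the interface text tells. Its arguments: {"type":"object","properties":{"increments":{"type":"array"}},"required":["increments"]}

```bash
mkdir -p pics
cat > h.py <<'E'
import numpy as np, cv2
from workcell import get_obs, camera, job_done, silhouettes
def ray(c,u,v):
    K=c["K"];R=c["view"][:3,:3];t=c["view"][:3,3]
    x=(u-K[0,2])/K[0,0];y=(v-K[1,2])/K[1,1]
    if c.get("name")=="wrist":
        r=np.hypot(x,y); s=np.sin(r)/r if r>1e-9 else 1
        d=np.array([x*s,y*s,np.cos(r)])
    else: d=np.array([x,y,1.])
    return -R.T@t, R.T@d
def onz(c,u,v,z):
    o,d=ray(c,u,v); return (o+d*(z-o[2])/d[2])
def proj(c,P):
    P=np.atleast_2d(P);p=P@c["view"][:3,:3].T+c["view"][:3,3];K=c["K"]
    if c.get("name")=="wrist":
        th=np.arctan2(np.hypot(p[:,0],p[:,1]),p[:,2]);n=np.hypot(p[:,0],p[:,1])+1e-12
        x=p[:,0]/n*th;y=p[:,1]/n*th
    else: x=p[:,0]/p[:,2];y=p[:,1]/p[:,2]
    return np.c_[x*K[0,0]+K[0,2],y*K[1,1]+K[1,2]]
def cam(n):
    c=camera(n);c["name"]=n;return c
def save(c,f): cv2.imwrite("pics/"+f,c["image"][:,:,::-1])
E
python3 - <<'E'
from h import *
for n in("scene","side","wrist"):
    c=cam(n);save(c,n+"0.png");print(n,c["K"].tolist(),np.round(c["view"],3).tolist())
    for q in("jamb","pin","leaf","spare_leaf"):
        for s in silhouettes(q,c)[:3]:
            m=s["region"];ys,xs=np.nonzero(m);print(q,round(s["conf"],2),s["bbox"],len(xs),np.round(onz(c,xs.mean(),ys.mean(),0.005),3))
E
```

```text
scene [[618.1833611785072, 0.0, 320.44926710734825], [0.0, 618.1833611785072, 244.29921086559847], [0.0, 0.0, 1.0]] [[-0.101, 0.995, 0.002, 0.082], [0.649, 0.068, -0.758, -0.302], [-0.754, -0.075, -0.653, 2.031], [0.0, 0.0, 0.0, 1.0]]
jamb 0.56 [261.2, 241.5, 326.0, 290.5] 2223 [ 0.585 -0.105  0.005]
pin 0.41 [354.4, 238.4, 385.7, 243.2] 66 [0.438 0.086 0.005]
leaf 0.83 [393.0, 242.4, 422.5, 270.1] 383 [0.504 0.196 0.005]
leaf 0.52 [467.3, 220.5, 495.0, 245.3] 360 [0.388 0.4   0.005]
spare_leaf 0.94 [397.4, 283.2, 428.3, 308.4] 458 [0.645 0.214 0.005]
spare_leaf 0.22 [266.5, 210.3, 296.3, 236.4] 411 [ 0.391 -0.152  0.005]
side [[476.7345515788563, 0.0, 324.94202597576015], [0.0, 476.7345515788563, 238.9065417478694], [0.0, 0.0, 1.0]] [[-0.834, -0.552, 0.011, 0.439], [-0.38, 0.559, -0.737, 0.29], [0.401, -0.619, -0.676, 0.866], [0.0, 0.0, 0.0, 1.0]]
pin 0.53 [322.1, 300.5, 346.9, 340.8] 172 [0.435 0.099 0.005]
leaf 0.97 [234.7, 438.9, 278.5, 480.0] 1125 [0.392 0.4   0.005]
leaf 0.78 [231.9, 378.2, 274.0, 409.9] 788 [0.477 0.308 0.005]
leaf 0.74 [261.2, 321.3, 292.0, 356.6] 640 [0.513 0.192 0.005]
spare_leaf 0.78 [205.3, 293.9, 235.8, 329.2] 571 [0.649 0.213 0.005]
spare_leaf 0.44 [388.5, 246.4, 426.9, 274.1] 685 [ 0.397 -0.157  0.005]
spare_leaf 0.42 [208.3, 220.0, 276.9, 282.3] 1163 [0.727 0.047 0.005]
wrist [[371.64829954431775, 0.0, 322.5090690962803], [0.0, 371.64829954431775, 234.61774115034797], [0.0, 0.0, 1.0]] [[1.0, -0.001, -0.0, -0.501], [-0.0, -0.952, 0.307, -0.04], [-0.001, -0.307, -0.952, 0.38], [0.0, 0.0, 0.0, 1.0]]
jamb 0.72 [379.2, 200.5, 478.5, 371.0] 9712 [ 0.606 -0.091  0.005]
jamb 0.55 [240.4, 58.4, 273.9, 155.3] 966 [0.436 0.098 0.005]
pin 0.69 [239.7, 60.1, 276.7, 155.9] 920 [0.436 0.098 0.005]
leaf 0.56 [296.9, 0.0, 371.3, 34.1] 1851 [0.513 0.184 0.005]
spare_leaf 0.59 [435.0, 0.0, 513.1, 39.5] 1375 [0.655 0.198 0.005]
```

Run:
```python
import cv2,numpy as np
s=cv2.imread("pics/scene0.png")[190:330,240:520];cv2.imwrite("pics/s1.png",cv2.resize(s,(800,400),interpolation=2))
s=cv2.imread("pics/side0.png")[190:480,190:480];cv2.imwrite("pics/s2.png",cv2.resize(s,(600,600),interpolation=2))
```

```text
(no output)
```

View pics/wrist0.png

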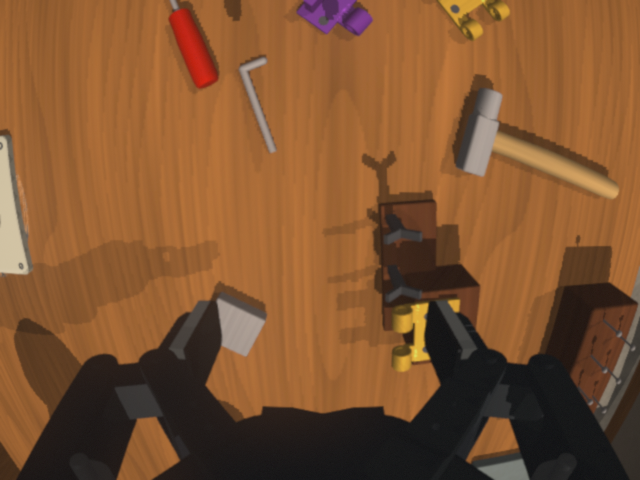

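View pics/s2.png

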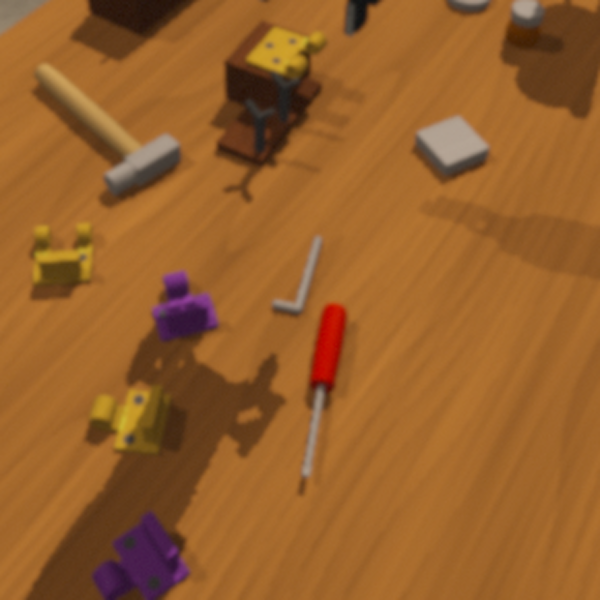

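The wrist view shows the pin from tip (272,151) to bend (243,68), with the tab going to (265,60). The jamb knuckles are at (402,318) and (401,358), and the forks at (403,234) and (402,289). In the side crop, the brass single-knuckle leaf is at crop (140,420), which is about (253,393) in the full picture. The purple ones are decoys.

Run:
```python
from h import *
w=cam("wrist");o,_=ray(w,322,234);print("cam",o)
for n,p,z in[("tip",(272,151),.004),("bend",(243,68),.004),("tab",(265,60),.004),("k1",(402,318),.0705),("k2",(401,358),.0705),("f1",(402,289),.075),("f2",(403,234),.075)]: print(n,np.round(onz(w,*p,z)*1e3,1))
m=silhouettes("pin",w)[0]["region"];ys,xs=np.nonzero(m)
P=np.array([onz(w,x,y,.004)[:2]*1e3 for x,y in zip(xs,ys)])
r=cv2.minAreaRect(P.astype(np.float32));print(r)
s=cam("side")
for r in silhouettes("leaf",s):
    m=r["region"];ys,xs=np.nonzero(m);P=np.array([onz(s,x,y,.008)[:2]*1e3 for x,y in zip(xs,ys)]);print(r["conf"],r["bbox"],P.mean(0))
for n,p,z in[("knk",(190+103*.483,190+410*.483),.0105),("lugtop",(190+152*.483,190+408*.483),.025),("plate",(190+130*.483,190+445*.483),.005)]: print(n,np.round(onz(s,*p,z)*1e3,1))
for n,p,z in[("k1",(190+317*.483,190+42*.483),.0705),("k2",(190+297*.483,190+65*.483),.0705)]: print(n,np.round(onz(s,*p,z)*1e3,1))
print(get_obs()["tool_rot"],get_obs()["eef_pos"],get_obs()["clock"])
```

```text
cam [0.50076564 0.07797136 0.37356201]
tip [450.4  46.4   4. ]
bend [422.4 131.3   4. ]
tab [444.5 138.3   4. ]
k1 [ 576.6 -103.5   70.5]
k2 [ 580.5 -151.8   70.5]
f1 [572.7 -70.1  75. ]
f2 [569.6 -17.7  75. ]
((435.69842529296875, 92.66921997070312), (29.82276153564453, 97.13113403320312), 5.282610893249512)
0.93 [233.6, 440.3, 277.5, 480.0] [391.78362333 400.83525086]
0.9 [262.9, 318.8, 291.5, 355.2] [511.5545335  195.08390608]
0.74 [230.9, 376.4, 275.2, 410.4] [476.66178319 309.66209182]
knk [500.8 318.6  10.5]
lugtop [460.3 299.3  25. ]
plate [462.4 328.8   5. ]
k1 [ 578.3 -155.3   70.5]
k2 [ 575.2 -107.6   70.5]
[7.07118884e-01 7.07094678e-01 4.02179713e-06 7.27155020e-06] [ 4.99998713e-01 -1.19192480e-05  2.31318296e-01] 0.95
```

drive_tool --increments '[[[-20,28,-25],[0,0,6],1],[[-21,28,-40],[0,0,6],1],[[-21,28,-40],[0,0,6],1],[[0,0,0],[0,0,0],1],[[0,0,0],[0,0,0],1]]'

```text
clock: 1.37
eef_pos: [0.4441, 0.0718, 0.1418]
tool_rot: [0.587, 0.81, -0.002, -0.002]
ft_force: [0.6, -0.3, 1.2]
grip_width: 0.0855
grasp_force: 0.0
```

Run:
```python
from h import *
w=cam("wrist");save(w,"w1.png")
m=silhouettes("pin",w)
for r in m[:2]:
    ys,xs=np.nonzero(r["region"]);print(r["conf"],r["bbox"])
    P=np.array([onz(w,x,y,.004)[:2]*1e3 for x,y in zip(xs,ys)]).astype(np.float32)
    d=np.array([-.313,.95]);
    for _ in range(3):
        n=np.array([d[1],-d[0]]);a=P@n;t=P@d
        k=np.abs(a-np.median(a))<7
        vx=cv2.fitLine(P[k],cv2.DIST_L2,0,.01,.01).ravel();d=vx[:2]*np.sign(vx[1])
    n=np.array([d[1],-d[0]]);c=vx[2:];t=(P[k]-c)@d
    tip=c+d*t.min();print("tip",tip,"bend",c+d*t.max(),"len",np.ptp(t),"mid",tip+40*d,"ang",np.degrees(np.arctan2(-d[0],d[1])))
o=get_obs();print(o["eef_pos"],o["tool_rot"],o["clock"])
```

```text
0.69 [502.6, 248.8, 637.0, 373.8]
tip [700.499     42.500134] bend [670.35486  117.660965] len 80.980385 mid [685.6094   79.62558] ang 21.853863
0.6 [313.8, 134.4, 353.5, 254.9]
tip [450.2174    45.360794] bend [421.0956  134.95793] len 94.21106 mid [437.85294  83.40182] ang 18.005726
[0.44900271 0.071495   0.14512907] [0.58787859 0.80894794 0.00089135 0.00109649] 1.4667
```

View pics/w1.png

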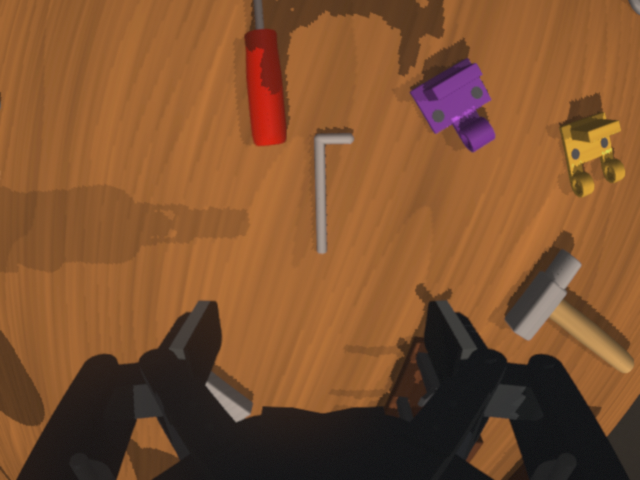

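The pin runs from its tip at (322,252) to its bend at (319,137). The screwdriver handle ends at (268,142), clear of where the fingers will go, so I'm descending with a half-open gripper.

drive_tool --increments '[[[-6,6,-35],[0,0,0],0.5],[[-5,6,-35],[0,0,0],0.5],[[0,0,-35],[0,0,0],0.5],[[0,0,-15],[0,0,0],0.5],[[0,0,0],[0,0,0],0.5]]'

```text
clock: 1.88
eef_pos: [0.4363, 0.0826, 0.0223]
tool_rot: [0.588, 0.809, -0.001, -0.001]
ft_force: [-0.7, -0.7, 0.6]
grip_width: 0.0426
grasp_force: 0.0
```

drive_tool --increments '[[[1.5,1.3,-12],[0,0,0],0.5],[[0,0,-8],[0,0,0],0.35],[[0,0,0],[0,0,0],0],[[0,0,0],[0,0,0],0],[[0,0,0],[0,0,0],0],[[0,0,0],[0,0,0],0]]'

```text
clock: 2.38
eef_pos: [0.4394, 0.0846, 0.0053]
tool_rot: [0.588, 0.809, 0.001, 0.001]
ft_force: [0.7, -0.8, 3.3]
grip_width: 0.0023
grasp_force: 55.0
```

Run:
```python
from h import *
w=cam("wrist");i=w["image"][200:480,200:440,::-1];cv2.imwrite("pics/w2.png",cv2.resize(i,(514,600),interpolation=2))
o=get_obs();print(o["eef_pos"],o["ft_force"],o["grip_width"])
```

```text
[0.43936531 0.08460283 0.00529525] [ 0.11423374 -1.34891814  2.37807568] 0.0026125530207924755
```

View pics/w2.png

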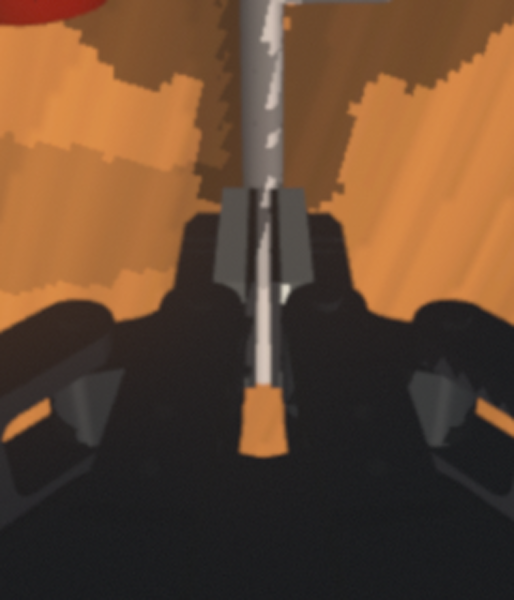

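The fingers have closed on only the top of the rod. I'm opening, going lower and regripping.

drive_tool --increments '[[[0,0,0],[0,0,0],0.3],[[0,0,0],[0,0,0],0.3],[[-0.5,0,-4],[0,0,0],0.3],[[0,0,0],[0,0,0],0.3]]'

```text
clock: 2.77
eef_pos: [0.4377, 0.0848, -0.0]
tool_rot: [0.588, 0.809, 0.0, 0.0]
ft_force: [-0.4, 0.3, 0.3]
grip_width: 0.0253
grasp_force: 0.0
```

drive_tool --increments '[[[0,0,0],[0,0,0],0],[[0,0,0],[0,0,0],0],[[0,0,0],[0,0,0],0],[[0,0,0],[0,0,0],0]]'

```text
clock: 3.1
eef_pos: [0.4377, 0.0847, 0.0005]
tool_rot: [0.588, 0.809, 0.0, 0.0]
ft_force: [-0.6, 0.1, 5.6]
grip_width: 0.0051
grasp_force: 59.3
```

drive_tool --increments '[[[0,0,15],[0,0,0],0],[[0,0,25],[0,0,0],0],[[0,0,35],[0,0,0],0],[[0,0,30],[0,0,0],0],[[0,0,0],[0,0,0],0],[[0,0,0],[0,0,0],0]]'

```text
clock: 3.6
eef_pos: [0.4388, 0.0849, 0.1065]
tool_rot: [0.588, 0.809, 0.001, 0.001]
ft_force: [-0.1, -0.3, -1.0]
grip_width: 0.0053
grasp_force: 58.8
```

Run:
```python
from h import *
w=cam("wrist");s=cam("side")
a=cv2.resize(w["image"][170:450,200:440,::-1],(400,467));b=cv2.resize(s["image"][200:360,260:420,::-1],(400,400),interpolation=2)
cv2.imwrite("pics/w3.png",np.hstack([a,cv2.copyMakeBorder(b,0,67,0,0,0)]))
o=get_obs();print(o["eef_pos"],o["ft_force"],o["grip_width"])
```

```text
[0.43650833 0.08446489 0.10416349] [ 0.52725165  0.8689306  -0.66378909] 0.004813035536848565
```

View pics/w3.png

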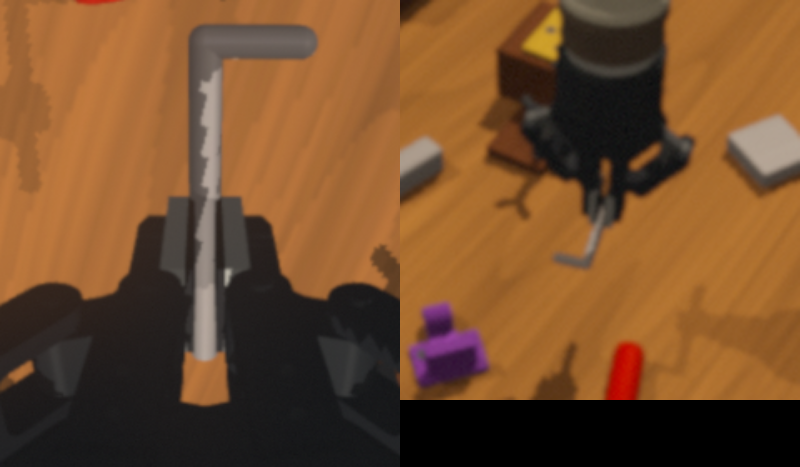

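The pin is held level, with the tab at (310,40) in the left crop. Next is a closer look at the jamb from above.

drive_tool --increments '[[[0,-25,25],[0,0,-4],0],[[5,-35,30],[0,0,-4],0],[[10,-35,25],[0,0,-3],0],[[10,-37,20],[0,0,-3],0],[[10,-37,15],[0,0,0],0],[[10,-37,10],[0,0,0],0],[[10,-37,5],[0,0,0],0],[[8,-30,0],[0,0,0],0]]'

```text
clock: 4.37
eef_pos: [0.4993, -0.1841, 0.2292]
tool_rot: [0.682, 0.731, -0.0, -0.0]
ft_force: [0.6, 0.1, -1.2]
grip_width: 0.0052
grasp_force: 58.8
```

drive_tool --increments '[[[0,0,0],[0,0,0],0],[[0,0,0],[0,0,0],0]]'

```text
clock: 4.53
eef_pos: [0.498, -0.1826, 0.2272]
tool_rot: [0.683, 0.73, -0.001, -0.002]
ft_force: [-0.2, 0.2, -1.3]
grip_width: 0.0049
grasp_force: 58.8
```

Run:
```python
from h import *
w=cam("wrist");save(w,"w4.png");np.savez("w4.npz",**{k:w[k] for k in("K","view")});s=cam("side");save(s,"s4.png");np.savez("s4.npz",**{k:s[k] for k in("K","view")})
o=get_obs();print(o["eef_pos"],o["tool_rot"],o["clock"])
J=np.array([.578,-.129,.0705]);print(proj(w,J),proj(s,J))
cv2.imwrite("pics/w4b.png",w["image"][60:460,100:640,::-1].repeat(1,0))
```

```text
[ 0.49787341 -0.18065241  0.22795339] [ 6.81967726e-01  7.31378810e-01 -6.81140166e-04 -2.14316361e-03] 4.6333
[[423.99192329 157.98873097]] [[337.34926852 216.124851  ]]
```

View pics/w4.png

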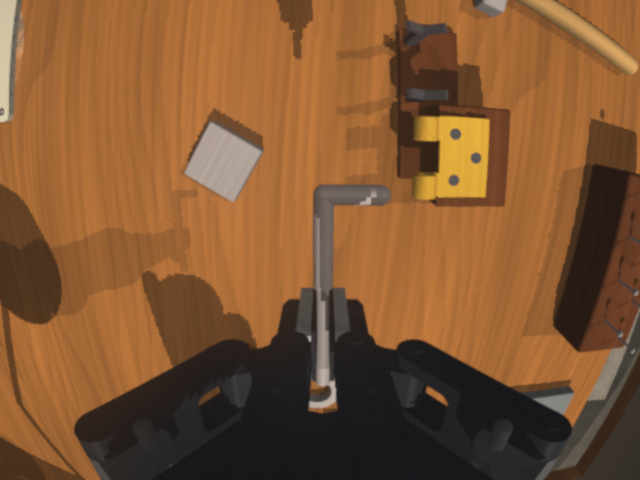

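The jamb is clearly visible, with its knuckles at (426,128) and (425,187) and the forks at (427,95) and (425,33). I'll fit its pose to the yellow knuckles.

```bash
cat > fit.py <<'E'
from h import *
from scipy.optimize import minimize
a=np.linspace(0,2*np.pi,48)
def cyl(y0,y1,T,R=.0105):
    x,y,yaw,z=T;L=np.vstack([np.c_[R*np.cos(a),np.full(48,v),R*np.sin(a)] for v in(y0,y1)])
    c,s=np.cos(yaw),np.sin(yaw);return L@np.array([[c,-s,0],[s,c,0],[0,0,1]]).T+[x,y,z]
S=4
def rend(c,polys,box):
    m=np.zeros(((box[3]-box[1])*S,(box[2]-box[0])*S),np.uint8)
    for P in polys:
        q=(proj(c,P)-box[:2]+.5)*S
        cv2.fillConvexPoly(m,cv2.convexHull(np.round(q*16).astype(np.int32)),1,shift=4)
    return cv2.resize(m.astype(np.float32),None,fx=1/S,fy=1/S,interpolation=cv2.INTER_AREA)
def yellow(im):
    h=cv2.cvtColor(im,cv2.COLOR_RGB2HSV).astype(int);return ((h[...,0]>=20)&(h[...,0]<36)&(h[...,1]>120)&(h[...,2]>60)).astype(np.float32)
def win(T,box,c,x0,x1):
    q=np.array([[x0,-.06,.004],[x1,-.06,.004],[x1,.06,.004],[x0,.06,.004]]);x,y,yaw,z=T
    k,s=np.cos(yaw),np.sin(yaw);return rend(c,[q@np.array([[k,-s,0],[s,k,0],[0,0,1]]).T+[x,y,z]],box)
def fit(c,T0,parts,x0,x1,pad=40):
    Y=yellow(c["image"]);u=proj(c,np.array([[T0[0],T0[1],T0[3]]]))[0]
    box=np.array([u[0]-pad,u[1]-pad,u[0]+pad,u[1]+pad]).astype(int);box=np.clip(box,0,[640,480,640,480])
    y=Y[box[1]:box[3],box[0]:box[2]]
    def cost(p):
        T=(T0[0]+p[0]*1e-3,T0[1]+p[1]*1e-3,T0[2]+p[2]*.02,T0[3]);W=win(T,box,c,x0,x1);m=rend(c,[cyl(*q,T) for q in parts],box)
        return (W*np.abs(m-y)).sum()-(W*m*y).sum()
    best=min((minimize(cost,[i,j,0],method="Nelder-Mead",options=dict(initial_simplex=np.array([[i,j,0],[i+3,j,0],[i,j+3,0],[i,j,2]]))) for i in(-3,3) for j in(-3,3)),key=lambda r:r.fun)
    p=best.x;return np.array([T0[0]*1e3+p[0],T0[1]*1e3+p[1],np.degrees(T0[2]+p[2]*.02)]),best.fun
JP=[(-.034,-.014),(.014,.034)]
def load(npz,png,name):
    d=np.load(npz);return dict(K=d["K"],view=d["view"],image=cv2.imread("pics/"+png)[:,:,::-1].copy(),name=name)
E
python3 - <<'E'
from fit import *
w=load("w4.npz","w4.png","wrist");s=load("s4.npz","s4.png","side")
Y=yellow(w["image"])
print("yellow rows", [(r,np.nonzero(Y[r,380:480])[0][:1]+380) for r in range(108,208,6)])
T0=(.578,-.129,.07,.0705)
print("wrist",fit(w,T0,JP,-.03,0.0,50)); print("side",fit(s,T0,JP,-.03,0.0,50))
for n,p,z in[("f1",(427,93),.0705),("f2",(425,31),.0705)]: print(n,onz(w,*p,z)*1e3)
E
```

```text
yellow rows [(108, array([], dtype=int64)), (114, array([], dtype=int64)), (120, array([418])), (126, array([415])), (132, array([418])), (138, array([419])), (144, array([440])), (150, array([439])), (156, array([439])), (162, array([439])), (168, array([440])), (174, array([420])), (180, array([421])), (186, array([417])), (192, array([414])), (198, array([426])), (204, array([], dtype=int64))]
wrist (array([ 586.2630078 , -127.32462099,    5.10797569]), np.float64(-309.1875))
side (array([ 586.89806287, -132.29487083,    2.08912135]), np.float64(-57.0078125))
f1 [575.33143824 -75.23207341  70.5       ]
f2 [570.22224787 -23.02631576  70.5       ]
```

Run:
```python
from fit import *
w=load("w4.npz","w4.png","wrist")
h=cv2.cvtColor(w["image"],cv2.COLOR_RGB2HSV)
for r in (123,128,134,180,187,193): print(r,[tuple(int(v) for v in x) for x in h[r,408:424]])
for c in (420,430): print(c,[(r,)+tuple(int(v) for v in h[r,c]) for r in list(range(112,120))+list(range(136,146))+list(range(168,178))+list(range(196,204))])
```

```text
123 [(11, 141, 58), (11, 136, 58), (12, 141, 58), (12, 149, 58), (14, 146, 61), (17, 157, 70), (18, 160, 86), (19, 168, 100), (19, 174, 113), (19, 177, 125), (20, 180, 136), (19, 180, 147), (19, 183, 155), (19, 180, 164), (20, 184, 172), (20, 184, 179)]
128 [(12, 143, 57), (12, 148, 57), (12, 149, 58), (12, 141, 58), (14, 155, 61), (17, 152, 72), (19, 164, 87), (19, 171, 103), (20, 174, 117), (19, 177, 128), (20, 179, 137), (20, 179, 148), (20, 180, 160), (20, 183, 171), (20, 185, 182), (20, 185, 189)]
134 [(13, 148, 57), (13, 152, 57), (12, 146, 56), (12, 143, 57), (14, 146, 61), (18, 156, 75), (19, 166, 92), (19, 173, 109), (19, 176, 123), (19, 177, 134), (19, 179, 144), (19, 179, 155), (19, 181, 165), (19, 182, 175), (20, 184, 183), (20, 185, 190)]
180 [(14, 170, 144), (14, 168, 141), (14, 168, 138), (14, 169, 131), (15, 165, 116), (17, 165, 99), (19, 169, 104), (19, 174, 116), (19, 175, 128), (19, 176, 136), (19, 179, 145), (19, 180, 154), (19, 181, 165), (20, 183, 176), (20, 186, 185), (20, 186, 193)]
187 [(14, 169, 143), (14, 168, 141), (14, 168, 137), (14, 166, 129), (16, 164,
[... 1235 characters left out ...]
(114, 13, 140, 51), (115, 16, 160, 75), (116, 19, 182, 136), (117, 19, 185, 199), (118, 20, 185, 219), (119, 20, 186, 221), (136, 20, 188, 220), (137, 20, 186, 222), (138, 20, 186, 223), (139, 20, 186, 223), (140, 19, 189, 208), (141, 19, 184, 129), (142, 15, 156, 62), (143, 13, 138, 50), (144, 12, 135, 51), (145, 13, 141, 49), (168, 12, 133, 50), (169, 12, 133, 50), (170, 11, 135, 51), (171, 15, 151, 59), (172, 18, 159, 77), (173, 19, 166, 86), (174, 19, 170, 93), (175, 19, 177, 125), (176, 20, 184, 175), (177, 19, 185, 211), (196, 20, 186, 215), (197, 20, 186, 214), (198, 20, 187, 203), (199, 19, 182, 157), (200, 17, 171, 109), (201, 14, 168, 106), (202, 14, 167, 136), (203, 14, 168, 162)]
```

Brass sits at hue 17 or above, against 14 or less for the background. I'll fix the threshold.

```bash
sed -i 's/h\[...,0\]>=20/h[...,0]>=17/' fit.py
python3 - <<'E'
from fit import *
w=load("w4.npz","w4.png","wrist");s=load("s4.npz","s4.png","side")
T0=(.578,-.129,.07,.0705)
for x1 in(0,.005): print("wrist",fit(w,T0,JP,-.03,x1,50),"side",fit(s,T0,JP,-.03,x1,50))
for n,p,z in[("f1",(427,93),.0705),("f2",(425,31),.0705)]: print(n,onz(w,*p,z)*1e3)
E
```

```text
wrist (array([ 579.14330043, -127.91879034,    5.81908254]), np.float64(-623.4375)) side (array([ 579.63486146, -131.15162493,    6.22263052]), np.float64(-104.765625))
wrist (array([ 579.31368414, -127.70755168,    5.80431215]), np.float64(-916.0625)) side (array([ 579.46023288, -130.67095541,    6.65274402]), np.float64(-139.2890625))
f1 [575.33143824 -75.23207341  70.5       ]
f2 [570.22224787 -23.02631576  70.5       ]
```

drive_tool --increments '[[[16,30,0],[0,0,1.4],0],[[16,30,0],[0,0,0],0],[[16,30,0],[0,0,0],0],[[16,30,-20],[0,0,0],0],[[9,12,-35],[0,0,0],0],[[0,0,-35],[0,0,0],0],[[0,0,-30],[0,0,0],0],[[0,0,0],[0,0,0],0]]'

```text
clock: 5.3
eef_pos: [0.5658, -0.0465, 0.1025]
tool_rot: [0.672, 0.741, -0.005, -0.006]
ft_force: [-1.7, -0.2, -1.9]
grip_width: 0.0048
grasp_force: 58.8
```

drive_tool --increments '[[[0,0,0],[0,0,0],0],[[0,0,0],[0,0,0],0]]'

```text
clock: 5.47
eef_pos: [0.5726, -0.0488, 0.1115]
tool_rot: [0.673, 0.74, 0.001, 0.001]
ft_force: [0.9, -0.5, 0.5]
grip_width: 0.005
grasp_force: 58.9
```

Run:
```python
from h import *
w=cam("wrist");s=cam("side");e=cam("scene")
a=cv2.resize(w["image"][150:450,180:480,::-1],(400,400));b=cv2.resize(s["image"][150:290,260:400,::-1],(400,400),interpolation=2)
cv2.imwrite("pics/w5.png",np.hstack([a,b]))
save(w,"w5f.png");np.savez("w5.npz",K=w["K"],view=w["view"])
o=get_obs();print(o["eef_pos"],o["tool_rot"],o["ft_force"],o["grip_width"],o["clock"])
```

```text
[ 0.57378278 -0.0496651   0.11267416] [0.67305569 0.73958764 0.00151061 0.00197045] [-0.97180375 -0.21924316 -0.68564404] 0.004945564636512934 5.6167
```

View pics/w5.png

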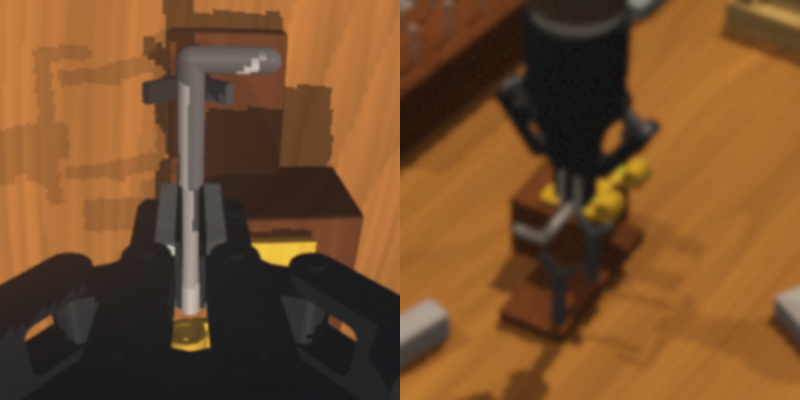

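The pin is over both forks, and the knuckle bore shows in line behind the tip. It is about 1.5 mm too far in +x. I'm correcting that while lowering.

drive_tool --increments '[[[-1.5,0.5,-20],[0,0,0],0],[[0,0,-14],[0,0,0],0],[[0,0,-4],[0,0,0],0],[[0,0,0],[0,0,0],0],[[0,0,0],[0,0,0],0]]'

```text
clock: 6.03
eef_pos: [0.5713, -0.0493, 0.0732]
tool_rot: [0.673, 0.739, 0.001, 0.001]
ft_force: [0.3, 0.3, -0.8]
grip_width: 0.0048
grasp_force: 58.9
```

drive_tool --increments '[[[0,0,-3],[0,0,0],0],[[0,0,-2],[0,0,0],0],[[0,0,0],[0,0,0],0],[[0,0,0],[0,0,0],0]]'

```text
clock: 6.37
eef_pos: [0.5711, -0.0491, 0.0674]
tool_rot: [0.673, 0.74, 0.0, 0.0]
ft_force: [0.7, 0.6, -0.3]
grip_width: 0.005
grasp_force: 58.9
```

drive_tool --increments '[[[0,0,-1],[0,0,0],0],[[0,0,0],[0,0,0],0],[[0,0,0],[0,0,0],0]]'

```text
clock: 6.62
eef_pos: [0.5714, -0.0491, 0.0669]
tool_rot: [0.673, 0.74, 0.001, 0.001]
ft_force: [-0.1, 0.1, 4.8]
grip_width: 0.0047
grasp_force: 59.3
```

Contact in the Vs at the expected height. Releasing slowly.

drive_tool --increments '[[[0,0,0],[0,0,0],0.15],[[0,0,0],[0,0,0],0.2],[[0,0,0],[0,0,0],0.3],[[0,0,0],[0,0,0],0.35],[[0,0,15],[0,0,0],0.35],[[0,0,30],[0,0,0],0.35],[[0,0,35],[0,0,0],0.5],[[0,0,35],[0,0,0],1]]'

```text
clock: 7.28
eef_pos: [0.5695, -0.0489, 0.1811]
tool_rot: [0.673, 0.74, -0.001, -0.001]
ft_force: [1.7, -0.5, 0.5]
grip_width: 0.053
grasp_force: 0.0
```

drive_tool --increments '[[[-12,35,20],[0,0,0],1],[[-12,41,10],[0,0,0],1],[[-12,41,0],[0,0,0],1],[[-12,41,0],[0,0,0],1],[[-12,41,0],[0,0,0],1],[[0,0,0],[0,0,0],1],[[0,0,0],[0,0,0],1]]'

```text
clock: 7.87
eef_pos: [0.5112, 0.1468, 0.21]
tool_rot: [0.671, 0.741, -0.0, -0.0]
ft_force: [0.4, -1.1, -1.0]
grip_width: 0.0854
grasp_force: 0.0
```

Run:
```python
from h import *
w=cam("wrist");s=cam("side")
a=cv2.resize(w["image"][:,:,::-1],(533,400));b=cv2.resize(s["image"][160:270,270:343,::-1],(266,400),interpolation=2)
cv2.imwrite("pics/w6.png",np.hstack([a,b]));save(w,"w6f.png");np.savez("w6.npz",K=w["K"],view=w["view"])
o=get_obs();print(o["eef_pos"],o["tool_rot"],o["clock"])
for r in silhouettes("leaf",w)[:4]:
    ys,xs=np.nonzero(r["region"]);print(r["conf"],r["bbox"],onz(w,xs.mean(),ys.mean(),.01)*1e3)
```

```text
[0.51205623 0.1443624  0.2099875 ] [ 6.72838072e-01  7.39789688e-01 -3.76333035e-04  6.27326592e-05] 7.9667
0.95 [286.6, 113.9, 362.7, 188.9] [512.03389378 193.92035421  10.        ]
0.92 [262.5, 1.5, 343.6, 63.4] [478.06930094 307.46960508  10.        ]
```

View pics/w6.png

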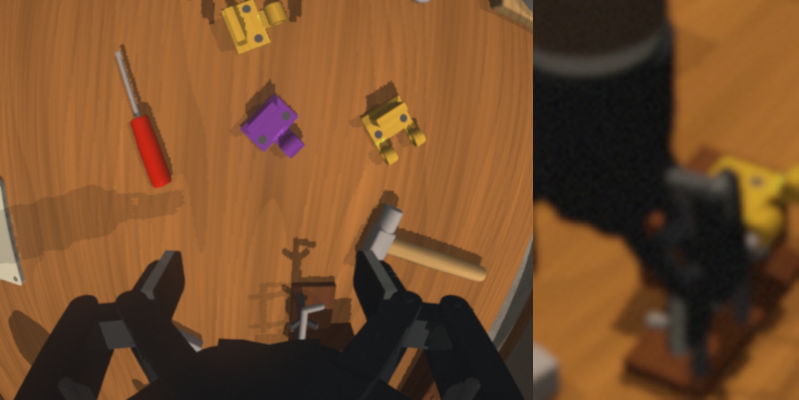

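The pin now lies in the forks at (305,325). The target leaf is at (250,25), with its knuckle towards +x. I'm moving closer to measure it.

drive_tool --increments '[[[-10,35,0],[0,0,5],1],[[-12,35,-10],[0,0,5],1],[[-12,25,-10],[0,0,5],1],[[0,0,0],[0,0,0],1],[[0,0,0],[0,0,0],1],[[0,0,0],[0,0,0],1]]'

```text
clock: 8.52
eef_pos: [0.4789, 0.2382, 0.1902]
tool_rot: [0.572, 0.82, -0.0, 0.0]
ft_force: [0.4, -1.0, 0.6]
grip_width: 0.0854
grasp_force: 0.0
```

Run:
```python
from fit import *
from scipy.optimize import minimize
s=cam("side")
w=cam("wrist");save(w,"w7.png");np.savez("w7.npz",K=w["K"],view=w["view"])
o=get_obs();print(o["eef_pos"],o["tool_rot"],o["clock"])
def box3(x0,x1,y0,y1,z0,z1): return np.array([[x,y,z] for x in(x0,x1) for y in(y0,y1) for z in(z0,z1)])
kn=np.vstack([np.c_[.045+.0105*np.cos(a),np.full(48,v),.0105+.0105*np.sin(a)] for v in(-.011,.011)])
parts=[box3(-.009,.029,-.028,.028,0,.005),box3(.029,.04,-.011,.011,0,.005),box3(-.005,.005,-.02,.02,.005,.032),kn]
def leaffit(c):
    Y=yellow(c["image"]);H=cv2.morphologyEx(Y,cv2.MORPH_CLOSE,np.ones((9,9)))
    best=None
    u=proj(c,np.array([[.477,.308,.01]]))[0];pad=75;bx=np.clip(np.array([u[0]-pad,u[1]-pad,u[0]+pad,u[1]+pad]).astype(int),0,[640,480,640,480]);y=H[bx[1]:bx[3],bx[0]:bx[2]]
    def cost(p):
        k,q=np.cos(p[2]*.05),np.sin(p[2]*.05);R=np.array([[k,-q,0],[q,k,0],[0,0,1]])
        m=rend(c,[P@R.T+[p[0]*1e-3,p[1]*1e-3,0] for P in parts],bx);return np.abs(m-y).sum()
    for x in(460,470):
        for yw in(2,8):
            r=minimize(cost,[x,300,yw],method="Nelder-Mead",options=dict(initial_simplex=np.array([[x,300,yw],[x+8,300,yw],[x,308,yw],[x,300,yw+3]]),xatol=.02,fatol=.2))
            if best is None or r.fun<best.fun: best=r
    p=best.x;print(c["name"],p[:2],np.degrees(p[2]*.05),best.fun,y.sum());return p,bx
leaffit(s);p,bx=leaffit(w)
k,q=np.cos(p[2]*.05),np.sin(p[2]*.05);R=np.array([[k,-q,0],[q,k,0],[0,0,1]])
im=w["image"][:,:,::-1].copy()
for P in parts: cv2.polylines(im,[cv2.convexHull(np.round(proj(w,P@R.T+[p[0]*1e-3,p[1]*1e-3,0])).astype(np.int32))],True,(0,0,255),1)
cv2.imwrite("pics/w7b.png",cv2.resize(im[bx[1]:bx[3],bx[0]:bx[2]],(500,500)))
```

```text
[0.4792327  0.23809054 0.19061935] [5.72037904e-01 8.20227083e-01 2.27465144e-04 3.41889460e-04] 8.6167
side [460.34899481 299.46657344] 26.05107272627975 451.125 1357.0
wrist [460.83351085 301.28230838] 26.631770964304966 95.125 3625.0
```

View pics/w7b.png

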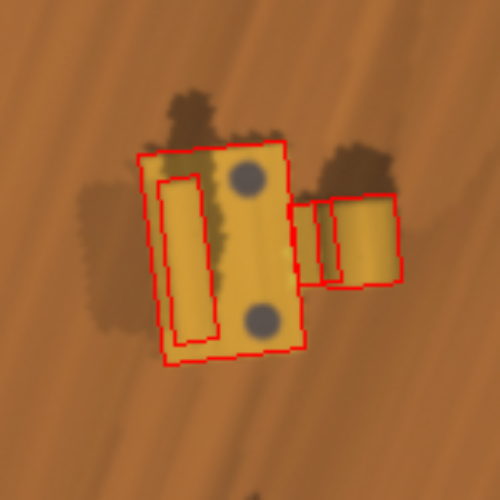

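The fitted outline matches the leaf: origin (460.8, 301), yaw 26.6°. Going in with the gripper 30% open.

drive_tool --increments '[[[-6,22,-20],[0,0,3.2],0.3],[[-6,21,-40],[0,0,3.2],0.3],[[-6,20,-40],[0,0,0],0.3],[[0,0,-30],[0,0,0],0.3],[[0,0,0],[0,0,0],0.3],[[0,0,0],[0,0,0],0.3],[[0,0,0],[0,0,0],0.3]]'

```text
clock: 9.2
eef_pos: [0.4629, 0.2989, 0.0686]
tool_rot: [0.525, 0.851, 0.001, 0.001]
ft_force: [0.4, -0.3, -0.2]
grip_width: 0.0253
grasp_force: 0.0
```

drive_tool --increments '[[[-1.5,1.8,-15],[0,0,0],0.3],[[0,0,-8],[0,0,0],0.3],[[0,0,0],[0,0,0],0.3],[[0,0,0],[0,0,0],0.3]]'

```text
clock: 9.53
eef_pos: [0.4604, 0.3008, 0.0449]
tool_rot: [0.524, 0.851, 0.001, 0.0]
ft_force: [0.2, -0.1, 1.4]
grip_width: 0.0259
grasp_force: 0.0
```

```bash
python3 -c "
from h import *
w=cam('wrist');cv2.imwrite('pics/w8.png',cv2.resize(w['image'][180:440,200:440,::-1],(480,520)));o=get_obs();print(o['eef_pos'],o['ft_force'])"
```

```text
[0.46052377 0.30110154 0.04504327] [ 0.1120358  -0.08233362  1.19472381]
```

View pics/w8.png

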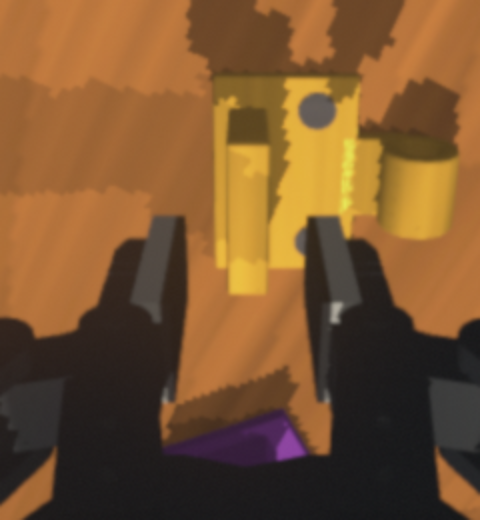

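The lug is centred between the fingers, about column 248 with the fingers at 185 and 308. Descending and gripping.

drive_tool --increments '[[[0,0,-20],[0,0,0],0.3],[[0,0,-12],[0,0,0],0.3],[[0,0,-4],[0,0,0],0.3],[[0,0,0],[0,0,0],0.3],[[0,0,0],[0,0,0],0.3]]'

```text
clock: 10.0
eef_pos: [0.4601, 0.3013, 0.0085]
tool_rot: [0.524, 0.852, 0.0, 0.0]
ft_force: [-0.2, -0.1, -0.3]
grip_width: 0.0261
grasp_force: 0.0
```

drive_tool --increments '[[[0,0,0],[0,0,0],0],[[0,0,0],[0,0,0],0],[[0,0,0],[0,0,0],0],[[0,0,0],[0,0,0],0]]'

```text
clock: 10.33
eef_pos: [0.4606, 0.3017, 0.009]
tool_rot: [0.524, 0.852, 0.001, 0.001]
ft_force: [-0.4, 0.5, 5.7]
grip_width: 0.0083
grasp_force: 61.3
```

drive_tool --increments '[[[0,0,15],[0,0,0],0],[[0,0,30],[0,0,0],0],[[0,0,35],[0,0,0],0],[[0,-15,35],[0,0,-4],0],[[3,-30,25],[0,0,-5],0],[[5,-35,15],[0,0,-5],0],[[5,-35,0],[0,0,-5],0],[[5,-35,0],[0,0,-2],0]]'

```text
clock: 11.0
eef_pos: [0.4779, 0.15, 0.1638]
tool_rot: [0.671, 0.741, 0.001, 0.001]
ft_force: [0.3, -0.0, -3.0]
grip_width: 0.0085
grasp_force: 60.2
```

drive_tool --increments '[[[5,-36,0],[0,0,0],0],[[5,-36,0],[0,0,0],0],[[5,-36,0],[0,0,0],0],[[5,-36,0],[0,0,0],0],[[5,-36,0],[0,0,0],0],[[5,-30,0],[0,0,0],0],[[0,-20,0],[0,0,0],0],[[0,0,0],[0,0,0],0]]'

```text
clock: 11.67
eef_pos: [0.5069, -0.0828, 0.1619]
tool_rot: [0.672, 0.74, -0.001, -0.0]
ft_force: [0.1, 0.1, -2.2]
grip_width: 0.0089
grasp_force: 60.1
```

drive_tool --increments '[[[0,-20,0],[0,0,0],0],[[0,0,0],[0,0,0],0],[[0,0,0],[0,0,0],0]]'

```text
clock: 11.92
eef_pos: [0.5069, -0.0989, 0.1621]
tool_rot: [0.671, 0.742, -0.0, -0.001]
ft_force: [-0.2, -0.4, -3.1]
grip_width: 0.0087
grasp_force: 60.1
```

```bash
cat > st.py <<'E'
from fit import *
from scipy.optimize import minimize
kn=np.vstack([np.c_[.045+.0105*np.cos(a),np.full(48,v),.0105+.0105*np.sin(a)] for v in(-.011,.011)])
def box3(x0,x1,y0,y1,z0,z1): return np.array([[x,y,z] for x in(x0,x1) for y in(y0,y1) for z in(z0,z1)])
VP=[box3(.012,.029,-.028,.028,0,.005),box3(.029,.04,-.011,.011,0,.005),kn]
def run(names=("wrist","side","scene"),J=(.5793,-.1283,np.radians(5.5))):
    cs=[cam(n) for n in names];o=get_obs();t=o["eef_pos"];q=o["tool_rot"];yaw=2*np.arctan2(q[1],q[0])-np.pi/2
    print("tcp",np.round(t*1e3,1),"yaw",round(np.degrees(yaw),2),"ft",np.round(o["ft_force"],1),"w",round(o["grip_width"]*1e3,1),"clk",o["clock"])
    for c in cs:
        print(c["name"],"jamb",np.round(fit(c,(*J,.0705),JP,-.03,0.,50)[0],1))
        for r in silhouettes("pin",c)[:2]:
            ys,xs=np.nonzero(r["region"]);P=np.array([onz(c,x,y,.0705)*1e3 for x,y in zip(xs,ys)])[:,:2]-[J[0]*1e3,J[1]*1e3]
            k,s=np.cos(J[2]),np.sin(J[2]);P=P@np.array([[k,-s],[s,k]])
            b=[(int(y0),round(float(np.median(P[(P[:,1]>=y0)&(P[:,1]<y0+10),0])),1)) for y0 in range(30,140,10) if ((P[:,1]>=y0)&(P[:,1]<y0+10)).sum()>3]
            print("  pin",round(r["conf"],2),r["bbox"],"y",P[:,1].min().round(1),P[:,1].max().round(1),b)
        # held leaf: knuckle+neck+plate beyond the finger, window x>25mm
        Y=cv2.morphologyEx(yellow(c["image"]),cv2.MORPH_CLOSE,np.ones((3,3)));z=t[2]-.009
        def tf(P,p):
            k,s=np.cos(yaw+p[2]*.02),np.sin(yaw+p[2]*.02);return P@np.array([[k,-s,0],[s,k,0],[0,0,1]]).T+[t[0]+p[0]*1e-3,t[1]+p[1]*1e-3,z]
        u=proj(c,tf(kn,[0,0,0])).mean(0);pad=45;bx=np.clip(np.array([u[0]-pad,u[1]-pad,u[0]+pad,u[1]+pad]).astype(int),0,[640,480,640,480]);y=Y[bx[1]:bx[3],bx[0]:bx[2]]
        if min(y.shape)<20: continue
        def cost(p):
            W=rend(c,[tf(np.array([[.031,-.03,.01],[.062,-.03,.01],[.062,.03,.01],[.031,.03,.01]]),[0,0,0])],bx)
            m=rend(c,[tf(P,p) for P in VP],bx);return (W*np.abs(m-y)).sum()
        r=min((minimize(cost,[i,j,0],method="Nelder-Mead",options=dict(initial_simplex=np.array([[i,j,0],[i+2,j,0],[i,j+2,0],[i,j,2]]))) for i in(-2,1) for j in(-2,1)),key=lambda r:r.fun)
        print("  leaf origin - tcp (world mm)",r.x[:2].round(1),"dyaw",np.degrees(r.x[2]*.02).round(1),"cost",r.fun,"of",y.sum())
E
python3 -c "
from st import *
run()"
```

```text
tcp [507.3 -97.9 162.4] yaw 5.86 ft [ 0.5  0.2 -2.6] w 8.5 clk 12.0667
wrist jamb [ 581.9 -128.4    5.2]
  pin 0.64 [418.8, 95.4, 465.8, 236.4] y 38.9 132.8 [(30, -0.0), (40, -0.2), (50, -0.2), (60, 0.3), (70, -0.1), (80, 0.0), (90, 0.3), (100, 0.5), (110, 0.6), (120, 5.7), (130, 9.0)]
  leaf origin - tcp (world mm) [4.3 8.3] dyaw -2.5 cost 1300.30859375 of 6182.0
side jamb [ 578.9 -132.1    5.5]
  pin 0.54 [301.8, 222.3, 335.5, 252.5] y 36.3 137.2 [(30, 0.0), (40, -0.2), (50, 0.8), (60, 0.7), (70, -0.1), (80, 0.0), (90, 0.8), (100, -0.2), (110, 0.9), (120, 5.1), (130, 11.4)]
  pin 0.42 [388.1, 246.3, 424.6, 275.8] y 14.0 101.4 [(30, -201.0), (40, -201.6), (50, -199.1), (60, -198.3), (70, -197.8), (80, -202.1), (90, -205.4)]
  leaf origin - tcp (world mm) [  1.2 -12.3] dyaw 11.7 cost 13.73828125 of 1032.0
scene jamb [ 578.1 -128.8    5.7]
  pin 0.43 [303.5, 249.8, 333.5, 256.9] y 54.4 132.5 [(60, -0.5), (70, -0.6), (80, -0.7), (90, -0.8), (100, -0.8), (110, -0.9), (120, 14.2), (130, 8.5)]
  leaf origin - tcp (world mm) [-5.4 -3.5] dyaw 0.6 cost 13.59375 of 578.0
```

The pin is confirmed in line, with its tip about 39 mm from the hinge middle. To check the held leaf I need a background without brass, so I'm shifting aside.

drive_tool --increments '[[[-40,0,0],[0,0,0],0],[[-40,0,0],[0,0,0],0],[[0,0,0],[0,0,0],0],[[0,0,0],[0,0,0],0],[[0,0,0],[0,0,0],0]]'

```text
clock: 12.63
eef_pos: [0.4284, -0.0988, 0.1634]
tool_rot: [0.67, 0.742, 0.001, 0.001]
ft_force: [1.3, -0.3, -1.9]
grip_width: 0.009
grasp_force: 60.3
```

```bash
python3 -c "
from st import *
run(('wrist','side'))
c=cam('wrist');Y=yellow(c['image']);o=get_obs();t=o['eef_pos'];q=o['tool_rot'];yaw=2*np.arctan2(q[1],q[0])-np.pi/2
k,s=np.cos(yaw),np.sin(yaw);R=np.array([[k,-s,0],[s,k,0],[0,0,1]])
P=proj(c,kn@R.T+[t[0],t[1],t[2]-.009]);print('pred bbox',P.min(0),P.max(0))
n,l,st,_=cv2.connectedComponentsWithStats(Y.astype(np.uint8));print([x.tolist() for x in st[1:] if x[4]>200])
b=P.mean(0).astype(int)
for r in range(b[1]-50,b[1]+60,6): print(r,''.join('#' if v else '.' for v in Y[r,b[0]-70:b[0]+60:3]))
"
```

```text
tcp [429.5 -99.  163.6] yaw 5.83 ft [ 0.2 -0.5 -1.1] w 9.0 clk 12.7333
wrist jamb [ 579.3 -127.9    6. ]
  pin 0.85 [515.2, 119.9, 558.3, 247.9] y 38.4 132.8 [(30, 1.1), (40, -0.8), (50, -0.4), (60, -0.1), (70, -0.2), (80, -0.0), (90, 0.3), (100, 0.4), (110, 0.4), (120, 4.6), (130, 7.3)]
  leaf origin - tcp (world mm) [-0.8 -0.6] dyaw 0.4 cost 182.4375 of 4014.0
side jamb [ 579.7 -132.3    8.1]
  pin 0.49 [302.5, 222.2, 333.9, 251.8] y 37.4 137.2 [(40, -0.2), (50, 0.8), (60, 0.1), (70, 0.5), (80, 0.0), (90, 0.8), (100, -0.2), (110, 0.3), (120, 3.4), (130, 11.4)]
  leaf origin - tcp (world mm) [ 0.2 -7. ] dyaw 4.5 cost 12.61328125 of 839.0
pred bbox [396.87550236 272.25895936] [449.08159247 338.22467638]
[[602, 72, 38, 53, 883], [302, 240, 149, 135, 10501], [490, 244, 84, 91, 4764]]
254 ##.....######...............................
260 #.......#####...............................
266 #.......#####...............................
272 ###...#######...............................
278 #############################...............
284 #################################...........
290 #################################...........
296 #################################...........
302 ....#############################...........
308 .....###########################............
314 ......##########################............
320 ......##########################............
326 .......####......##############.............
332 .......####.......############..............
338 .........##...........####..................
344 ..........#.................................
350 ............................................
356 ............................................
362 ............................................
```

drive_tool --increments '[[[35,-11,0],[0,0,-0.5],0],[[35,-11,0],[0,0,0],0],[[30,-9,-20],[0,0,0],0],[[5.5,-2,-25],[0,0,0],0],[[0,0,-13],[0,0,0],0],[[0,0,0],[0,0,0],0],[[0,0,0],[0,0,0],0],[[0,0,0],[0,0,0],0]]'

```text
clock: 13.55
eef_pos: [0.5338, -0.132, 0.1055]
tool_rot: [0.674, 0.739, 0.0, 0.0]
ft_force: [0.4, -0.9, -2.7]
grip_width: 0.0086
grasp_force: 60.2
```

```bash
python3 -c "
from h import *
for i in range(3):
    c=cam('wrist');o=get_obs();q=o['tool_rot'];print(np.round(o['eef_pos']*1e3,1),np.degrees(2*np.arctan2(q[1],q[0]))-90,o['ft_force'].round(1) if hasattr(o['ft_force'],'round') else o['ft_force'],o['clock'])
"
```

```text
[ 534.1 -132.1  106.1] 5.307724299631758 [-0.   0.1 -2.3] 13.6
[ 534.1 -132.1  106.3] 5.3076192575252605 [ 0.2 -0.2 -2.4] 13.65
[ 534.1 -132.1  106.4] 5.308421050088924 [ 0.4 -0.6 -2.3] 13.7
```

drive_tool --increments '[[[1,0,-8],[0,0,0],0],[[0,0,-8],[0,0,0],0],[[0,0,-4],[0,0,0],0],[[0,0,0],[0,0,0],0],[[0,0,0],[0,0,0],0]]'

```text
clock: 14.12
eef_pos: [0.5335, -0.1318, 0.084]
tool_rot: [0.674, 0.739, -0.0, -0.001]
ft_force: [0.9, 0.4, -1.6]
grip_width: 0.0084
grasp_force: 60.4
```

drive_tool --increments '[[[0,0,-7],[0,0,0],0],[[0,0,-5],[0,0,0],0],[[0,0,-3],[0,0,0],0],[[0,0,0],[0,0,0],0],[[0,0,0],[0,0,0],0],[[0,0,0],[0,0,0],0]]'

```text
clock: 14.62
eef_pos: [0.5342, -0.132, 0.0698]
tool_rot: [0.674, 0.739, 0.0, 0.0]
ft_force: [-0.1, -1.5, -1.4]
grip_width: 0.0087
grasp_force: 60.4
```

```bash
python3 -c "
from h import *
for i in range(3):
    c=cam('wrist');o=get_obs();q=o['tool_rot'];print(np.round(o['eef_pos']*1e3,1),np.degrees(2*np.arctan2(q[1],q[0]))-90,np.round(o['ft_force'],1),np.round(o['ft_torque'],2),o['clock'])
"
```

```text
[ 534.3 -132.    69.9] 5.298859792926066 [ 0.4 -0.5 -2.4] [0.02 0.09 0.06] 14.6667
[ 534.4 -132.    70. ] 5.299903087047042 [ 0.1 -0.5 -1.6] [0.   0.04 0.01] 14.7167
[ 534.4 -132.    70. ] 5.297505599207241 [ 0.1  0.2 -2.6] [-0.03  0.07 -0.05] 14.7667
```

No contact: the force is just the leaf's weight. A numeric check of the gaps and of the top-line profile comes next.

```bash
python3 -c "
from h import *
th=np.radians(5.4);ax=np.array([-np.sin(th),np.cos(th)]);n=np.array([np.cos(th),np.sin(th)])
for nm in('wrist','side','scene'):
    c=cam(nm);g=cv2.cvtColor(c['image'],cv2.COLOR_RGB2HSV)[...,2].astype(np.float32);h=cv2.cvtColor(c['image'],cv2.COLOR_RGB2HSV)[...,0].astype(np.float32)
    ys=np.arange(-38,39,1.)
    for x in(-3,2):
        P=np.array([[*(np.array([.5793,-.1283])+ax*y*1e-3+n*x*1e-3),.0805] for y in ys]);u=proj(c,P).astype(np.float32)
        print(nm,x,u[0].round(),u[-1].round(),[(int(y),int(v)) for y,v in zip(ys,cv2.remap(g,u[None,:,0],u[None,:,1],1)[0])])
    if nm=='wrist': w=c;cv2.imwrite('pics/fin.png',c['image'][:,:,::-1]);np.savez('fin.npz',K=c['K'],view=c['view'])
"
```

```text
wrist -3 [411. 385.] [431. 229.] [(-38, 53), (-37, 53), (-36, 54), (-35, 54), (-34, 53), (-33, 54), (-32, 53), (-31, 47), (-30, 40), (-29, 41), (-28, 42), (-27, 41), (-26, 41), (-25, 41), (-24, 38), (-23, 33), (-22, 32), (-21, 32), (-20, 33), (-19, 33), (-18, 35), (-17, 35), (-16, 34), (-15, 34), (-14, 34), (-13, 34), (-12, 44), (-11, 147), (-10, 221), (-9, 222), (-8, 222), (-7, 222), (-6, 222), (-5, 222), (-4, 222), (-3, 223), (-2, 221), (-1, 220), (0, 220), (1, 219), (2, 219), (3, 218), (4, 217), (5, 216), (6, 216), (7, 215), (8, 215), (9, 212), (10, 190), (11, 119), (12, 98), (13, 101), (14, 104), (15, 177), (16, 224), (17, 223), (18, 225), (19, 226), (20, 229), (21, 229), (22, 227), (23, 225), (24, 223), (25, 221), (26, 222), (27, 223), (28, 223), (29, 224), (30, 222), (31, 162), (32, 145), (33, 137), (34, 132), (35, 107), (36, 104), (37, 108), (38, 131)]
wrist 2 [421. 384.] [443. 229.] [(-38, 58), (-37, 58), (-36, 56), (-35, 53), (-34, 44), (-33, 41), (-32, 41), (-31, 42), (-30, 42), (-29, 42), (-28, 39), (-27, 32), (-26, 31), (-25, 30), (-24, 32), (-23, 31), (-22, 31), (-21, 31
[... 3523 characters left out ...]
), (-24, 189), (-23, 189), (-22, 189), (-21, 189), (-20, 189), (-19, 188), (-18, 186), (-17, 182), (-16, 178), (-15, 173), (-14, 167), (-13, 162), (-12, 168), (-11, 173), (-10, 178), (-9, 181), (-8, 185), (-7, 184), (-6, 183), (-5, 183), (-4, 183), (-3, 183), (-2, 184), (-1, 184), (0, 183), (1, 182), (2, 182), (3, 182), (4, 182), (5, 181), (6, 179), (7, 177), (8, 173), (9, 169), (10, 166), (11, 163), (12, 160), (13, 165), (14, 171), (15, 176), (16, 181), (17, 186), (18, 187), (19, 188), (20, 189), (21, 188), (22, 188), (23, 188), (24, 188), (25, 188), (26, 188), (27, 188), (28, 188), (29, 187), (30, 185), (31, 181), (32, 176), (33, 168), (34, 159), (35, 153), (36, 151), (37, 150), (38, 151)]
```

The gaps show the leaf knuckle at y = -11 to 10.7 mm, with the jamb knuckle starting at 14.8 mm. One small trim, then I hand in.

drive_tool --increments '[[[0.5,0.6,-0.5],[0,0,0],0],[[0,0,0],[0,0,0],0],[[0,0,0],[0,0,0],0],[[0,0,0],[0,0,0],0],[[0,0,0],[0,0,0],0],[[0,0,0],[0,0,0],0]]'

```text
clock: 15.42
eef_pos: [0.5346, -0.1313, 0.0692]
tool_rot: [0.674, 0.739, -0.0, -0.0]
ft_force: [0.3, -1.2, -2.8]
grip_width: 0.009
grasp_force: 60.4
```

```bash
python3 -c "
from h import *
for i in range(4):
    c=cam('wrist');o=get_obs()
    print(np.round(o['eef_pos']*1e3,1),np.round(o['ft_force'],1))
r=silhouettes('pin',c)
print([(round(x['conf'],2),x['bbox']) for x in r[:2]])
f=np.abs(np.array(o['ft_force']))
if f[0]<2 and f[1]<2 and -4<o['ft_force'][2]<-0.5: print(job_done())
"
```

```text
[ 534.7 -131.4   69.2] [-0.6  0.3 -2.6]
[ 534.6 -131.4   69.2] [-0.2 -0.1 -2.6]
[ 534.6 -131.4   69.2] [ 0.7  0.2 -3. ]
[ 534.6 -131.4   69.2] [-0.8 -0.2 -2.4]
[(0.7, [425.3, 0.6, 490.5, 223.8])]
the job is handed in; nothing more can be done
None
```

I handed the job in at about 15.6 s, with no verdict returned. The pin lies released in both forks, its tip about 39 mm from the hinge middle. The gripper alone holds the leaf's knuckle in the jamb gap, about 1 mm off by my measurements and with no sign of it pressing on the block.

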